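# Overhang the brass blank past the stop bar

### The arm

A 6-joint arm with a two-finger parallel gripper is mounted at the origin on the work surface. World frame = base frame: x ahead of the robot, y to its left, z up, the work surface at z = 0. Lengths are in mm, angles in rad, forces in N, time in s.
With the tool pointing down it reaches from about 350 to 775 mm from the base axis. Payload 7.3 kg.
Tool frame: the origin (TCP) lies on the mounting face of the last link; the fingertips stand 178 mm ahead of it and the grasp point (between the pads) lies 159 mm ahead of it (arm.tip_extent is the distance from the TCP to the fingertips, in mm); z points along the fingers, y is the line along which they close (so a half turn about z gives the same grasp; the last joint's range is limited). The gripper opens to 92 mm and grips with 3 to 60 N. Pads are 19 mm wide; open, the fingers measure 130 mm over their backs; the gripper's body (75 mm by 190 mm) begins 47 mm behind the grasp point.
Start: joints at [-1.409, 0.342, 1.524, -0, 1.275, -0.146], TCP at [159.075, -500.323, 404.741] pointing down, gripper open.
Joint ranges: [-2.53, 2.53], [-0.77, 2.02], [0.04, 2.7], [-1, 4.14], [0.28, 2.66], [-3.11, 3.11]. Speed limits (rad/s): [2.57, 2.57, 3.14, 3.14, 3.14, 3.14].

### API

Orientations are given as a unit quaternion [w, x, y, z].
In Python, from plant import arm gives the robot as it stands.
- The arm moves only by the tool apply_moves, never from a script. Its argument "rows" is one flat list of numbers, 7 for each row, row after row: the turn, a rotation vector about the tool's x, y, z in degrees, then the shift along the tool's x, y, z in mm, then the opening in per cent of the stroke, from 0 (shut) to 100 (fully open). A call has 1 to 12 rows; each row is the pose to reach, as a shift and turn from the pose commanded when the call began, along the tool's axes at that moment; what a row does not reach only later rows make up. A row lasts 1/8 s, in which the tool goes at most 62.5 mm and 10.7 degrees, less where a joint would pass 70% of its speed; a pose out of reach is approached as far as the arm can. A call with a gripper value outside its range is refused whole. The fingers move at their own pace and stop on an object; "grip_force" is the grip in N (left out, the last holds). Time passes only in rows, so rows that repeat a pose let the fingers close. It gives the time, the measured TCP pose, the force, the opening and the grip force at its end, in the units of the state.
- arm.get_state(): the state, without advancing time (a new reading comes with each control period).
- arm.get_image(name): name is "scene" or "top"; returns a dict with "image" (480x640x3 uint8, red, green, blue), "fx", "fy", "cx", "cy" (pixels), "rvec" (rotation vector, rad) and "tvec" (3), from world to camera coordinates, as OpenCV has them. Camera axes: x right, y down, z forward; pixel columns grow to the right and rows downward; lengths in mm; the calibration is good to about 2 mm. A picture is of the moment at which its call begins. There is no depth.
- arm.finish_job(): hands the job in; it is judged then, once.
Trained networks look in the newest picture that a camera, given by its name, has taken for a name from the list of things; names that differ only in an ending like _2 or _b are one class to them, and where a whole thing is asked for, a point or a joint stands for the part that bears it (a point fixed in the world has none). Each returns a list of dicts, best first, with "score" (0 to 1); they miss things now and then, are a little off and sometimes report something else, mostly with a low value. They report only what shows in the picture. A call takes as long as a camera call. They do not tell look-alikes from the thing itself.
- arm.masks_of(query, camera): "region" (480x640 bool, what is visible of it) and "extent" ([left, top, right, bottom] in pixels, round what is visible of it).
- arm.pinpoint(query, camera): "pixel" ([column, row] in pixels: a listed point, or the origin of a listed thing).
The state is a dict: "clock": time; "joint_positions": joint angles; "dq": joint speeds; "joint_torque": joint torques, N m; "tool_pos": TCP position; "tcp_rot": TCP orientation; "force": force on the tool from outside, world axes, zero at the start; "moment": the same for the moment, N m; "opening": finger opening in mm; "finger_force": force on a finger pad.
Only numpy, scipy, OpenCV 4.12 (cv2) and the standard library are available. Lean on these libraries where they do the work, as an engineer would, in place of code of your own. Each camera call takes 0.05 s, during which the arm holds its last target. There are 200 camera calls.

### The job

The brass blank's end has to stick out past the ledge so that its edge can be filed: with the fingertips alone, first swing the steel stop bar at the ledge's end outward, all the way open by a quarter turn, and only then push the rectangular blank along the ledge until about 30 mm of it overhangs that end. Leave it lying flat and about square to the ledge, with the bar still open. Only touch and push: do not pinch, lift or carry anything, and leave all the other things where they are.

Things in the scene. Friction and masses are not known exactly. Their poses are not given: they have to be found in the camera images.
- ledge: The fixed raised hardwood ledge: a block 150 mm wide (its x), 340 mm long (its y) and 50 mm high, flat on top. Origin: centre of its underside, on the bench. Its own -y direction points along the ledge to the open end that has the stop bar. It stands at varying places and yaw (up to 0.3 rad).
- ledge_end (a point): Middle of the top edge of the ledge's open end (ledge frame x 0, y -170 mm, z 50 mm); axes as the ledge's.
- stop_bar (a joint): Angle of the swinging stop bar (rad). 0: it lies square across the ledge's open end and blocks the blank; it grows as the free end swings outward, away from the ledge, about an upright pivot; 1.57 is a quarter turn, pointing straight out along the ledge's -y; hard stop at 1.6. It turns lightly (about 0.05 N m of friction) and stays where it is left. It starts at 0 to 0.25.
- bar_pivot (a point): The stop bar's pivot axis, on a 16 mm steel hub that reaches 24 mm above the ledge top (ledge frame x -64 mm, y -157 mm); this point is 14 mm above the ledge top.
- bar_pin (a point): The upright round steel pin, 12 mm thick, near the free end of the stop bar, 104 mm from the pivot axis (at angle 0 towards the ledge's +x). The bar is 12 mm wide and lies 2 to 14 mm above the ledge top; the pin rises from the bar to 52 mm above the ledge top; this point is on the pin's axis, 35 mm above the ledge top.
- blank: The rectangular brass sheet blank, loose, lying flat on the ledge: 70 mm wide (its x), 110 mm long (its y), 4 mm thick, 0.18 to 0.37 kg. Origin: centre of its underside. Its -y points to the open end, within 0.12 rad of the ledge's direction at the start; it starts 50 mm or more short of the closed stop bar, with at least 70 mm of ledge behind it.
- blank_front (a point): Middle of the upper edge of the blank's leading end (blank frame x 0, y -55 mm, z 4 mm).
- finial: Bystander: must stay where it is. Brass onion-dome finial, 36 mm across, 56 mm high, standing on the ledge near its closed (+y) end on the ledge's +x side, 44 mm from the ledge's centre line. Origin: centre of its underside.
- lamp_cup: Bystander: must stay where it is. Copper cup, 64 mm across, 60 mm high, on the bench on the ledge's +x side. Origin: centre of its underside.
- disc: Bystander: must stay where it is. Round copper disc, 76 mm across, 5 mm thick, flat on the bench on the ledge's +x side. Origin: centre of its underside.
- punch: Bystander: must stay where it is. Loose steel dapping punch, 119 mm long, 20 mm thick at the ball, lying on the bench on the ledge's -x side. Origin: underside at mid-length.
- dapping_block: Bystander: must stay where it is. Blackened steel cube, 60 mm, with round hollows, on the bench beyond the ledge's +y end. Origin: centre of its underside.
- stake: Bystander: must stay where it is. Small cast-iron anvil stake, 98 mm high, 175 mm long, on the bench beyond the ledge's -y end, to the robot's right. Origin: centre of its underside.
Mind the look-alikes: they are no part of the job. What is shaped like the blank but pink is not meant.

How it is judged:
By the outcome, as a careful person would: the job done as asked, in the order asked, and still so for the second after the job is handed in, with the robot touching nothing.
It also fails if it takes over 58 s, if anything falls off the work surface, if the arm or the gripper's body presses on something with over 40 N, if the wrist force passes 120 N, or if a joint passes its speed limit or range.

## Working session

There is one attempt and no reset: what is moved stays moved. The work goes in short steps, Python scripts to look and compute and a tool call to move; the robot and the scene stay as the last step left them, time stands still between calls to the robot, and variables do not carry over. Pictures are saved under pics/ and viewed, at most 10 in all, crops included, and the job is handed in when it is done.

Besides the shell and the picture viewer there is one more tool, called after "Request:" as name(argument=value, ...), one argument or row to a line, values as JSON. apply_moves: Moves the arm, as the interface text tells. Its arguments: {"type":"object","properties":{"rows":{"type":"array","items":{"type":"number"}},"grip_force":{"type":"number"}},"required":["rows"]}

```bash
mkdir -p pics; cat > h.py <<'E'
import numpy as np, cv2
from plant import arm
def cam(n):
    c=arm.get_image(n); c['K']=np.array([[c['fx'],0,c['cx']],[0,c['fy'],c['cy']],[0,0,1.]]); c['R']=cv2.Rodrigues(np.array(c['rvec'],float))[0]; c['t']=np.array(c['tvec'],float).ravel(); return c
def back(c,px,z):
    d=c['R'].T@np.linalg.solve(c['K'],[px[0],px[1],1]); o=-c['R'].T@c['t']; return o+d*(z-o[2])/d[2]
def proj(c,P):
    p=c['K']@(c['R']@np.array(P,float).reshape(-1,3).T+c['t'][:,None]); return (p[:2]/p[2]).T
def save(c,n): cv2.imwrite('pics/'+n,c['image'][:,:,::-1])
E
python3 - <<'E'
from h import *
for n in('top','scene'):
    c=cam(n); save(c,n+'0.png')
    print(n,-c['R'].T@c['t'])
    for q,z in (('ledge',0),('ledge_end',50),('bar_pivot',64),('bar_pin',85),('blank',50),('blank_front',54),('finial',50),('lamp_cup',0),('disc',0),('punch',0),('stake',0),('dapping_block',0)):
        for r in arm.pinpoint(q,n)[:3]: print(q,np.round(r['pixel']),round(r['score'],2),np.round(back(c,r['pixel'],z)))
E
```

```text
top [ 381.9055734   -45.70854408 1354.21799342]
ledge [278. 235.] 0.81 [529.  41.   0.]
ledge_end [342. 238.] 0.56 [ 518. -115.   50.]
ledge_end [236. 278.] 0.38 [417. 135.  50.]
bar_pivot [341. 262.] 0.55 [ 459. -115.   64.]
bar_pin [344. 216.] 0.64 [ 567. -118.   85.]
bar_pin [218. 209.] 0.39 [578. 179.  85.]
blank [364. 311.] 0.94 [ 346. -172.   50.]
blank [288. 232.] 0.9 [531.  14.  50.]
blank [299. 306.] 0.58 [354. -17.  50.]
blank_front [304. 326.] 0.76 [307. -29.  54.]
blank_front [382. 294.] 0.56 [ 386. -213.   54.]
lamp_cup [303. 180.] 0.94 [671. -19.   0.]
disc [228. 180.] 0.55 [667. 172.   0.]
punch [234. 278.] 0.74 [419. 147.   0.]
stake [508. 267.] 0.79 [ 461. -535.    0.]
dapping_block [126. 248.] 0.81 [487. 419.   0.]
scene [1052.17922236 -664.04382071 1147.32075656]
ledge [342. 238.] 0.75 [535.  29.   0.]
ledge_end [306. 259.] 0.71 [ 525. -127.   50.]
bar_pivot [292. 242.] 0.75 [ 460. -116.   64.]
bar_pin [320. 258.] 0.55 [ 568. -116.   85.]
blank [250. 247.] 0.91 [ 370. -204.   50.]
blank [340. 233.] 0.56 [538.  10.  50.]
blank_front [277. 209.] 0.93 [329. -50.  54.]
blank_front [333. 244.] 0.87 [551. -38.  54.]
blank_front [250. 254.] 0.78 [ 392. -226.   54.]
finial [384. 204.] 0.53 [568. 194.  50.]
lamp_cup [366. 276.] 0.92 [676. -32.   0.]
disc [404. 230.] 0.55 [664. 184.   0.]
punch [334. 201.] 0.6 [413. 133.   0.]
punch [342. 237.] 0.43 [530.  32.   0.]
stake [187. 353.] 0.91 [ 464. -535.    0.]
stake [340. 238.] 0.64 [528.  26.   0.]
dapping_block [400. 169.] 0.89 [492. 402.   0.]
```

View pics/top0.png

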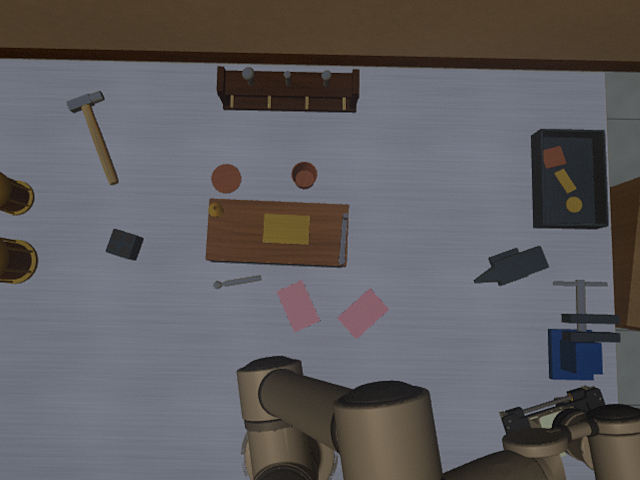

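View pics/scene0.png

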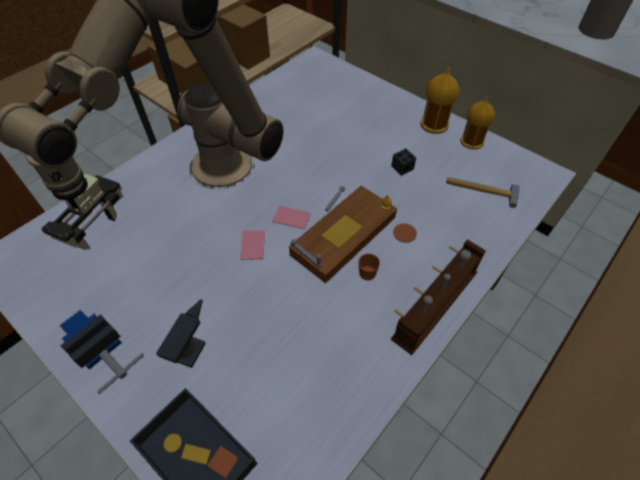

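The candidates for the blank in top are yellow at (287,230) on the ledge, and pink at (299,306) and (364,311) on the bench. Only the yellow one is brass and lying on the ledge, so that is the one meant. Next I'll fit the poses and confirm it in a crop.

```bash
cat >> h.py <<'E'
from scipy.optimize import minimize
def box(p,w,l,z0,z1):
    x,y,a=p; R=np.array([[np.cos(a),-np.sin(a)],[np.sin(a),np.cos(a)]])
    q=np.array([[-w,-l],[w,-l],[w,l],[-w,l]])/2@R.T+[x,y]
    return np.vstack([np.c_[q,np.full(4,z)] for z in (z0,z1)])
def fit(views,p0,w,l,z0,z1):
    # maximise IoU of projected hull with masks (4x supersampled)
    big=[(c,cv2.resize(m.astype(np.float32),None,fx=4,fy=4,interpolation=cv2.INTER_LINEAR)>.5) for c,m in views]
    def f(p):
        s=0
        for c,m in big:
            h=cv2.convexHull(((proj(c,box(p,w,l,z0,z1))+.5)*4-.5).astype(np.float32)); k=np.zeros(m.shape,np.uint8)
            cv2.fillConvexPoly(k,np.round(h*16).astype(np.int32),1,shift=4); k=k>0
            s-=(k&m).sum()/(k|m).sum()
        return s/len(big)
    p0=np.array(p0,float); best=None
    for _ in range(2):
        r=minimize(f,p0,method='Nelder-Mead',options=dict(initial_simplex=[p0,p0+[8,0,0],p0+[0,8,0],p0+[0,0,.06]],xatol=.02,fatol=1e-5)); p0=r.x
    return r.x,r.fun
def best(q,n,px):
    L=[r for r in arm.masks_of(q,n) if r['region'][int(px[1])-3:int(px[1])+4,int(px[0])-3:int(px[0])+4].mean()>.5]
    return L[0]['region'] if L else None
def fill(m):
    cs=cv2.findContours(m.astype(np.uint8),0,2)[0]; k=np.zeros(m.shape,np.uint8)
    cv2.drawContours(k,[max(cs,key=cv2.contourArea)],-1,1,-1); return k>0
def yellow(c,px):
    h=cv2.cvtColor(c['image'],cv2.COLOR_RGB2HSV); m=cv2.inRange(h,(21,120,60),(35,255,255))
    n,l=cv2.connectedComponents(m); return fill(l==l[int(px[1]),int(px[0])])
E
python3 - <<'E'
from h import *
vl=[];vb=[];C=[]
for n,pb,pl in(('top',(287,230),(230,235)),('scene',(340,233),(365,225))):
    c=cam(n);C.append(c)
    m=best('ledge',n,pl); 
    if m is not None: vl.append((c,fill(m)))
    b=best('blank',n,pb); y=yellow(c,pb); print(n,None if m is None else m.sum(), None if b is None else b.sum(), y.sum())
    vb.append((c,y if b is None else b))
    print('yellow fit',fit([(c,y)],(531,14,-1.6+1.57*1),110,70,50,54)) if 0 else None
a0=-1.6+np.pi
for s in [vl]+[[v] for v in vl]: print('ledge',fit(s,(529,41,1.55-np.pi if 0 else 0.0),340,150,0,50) if 0 else fit(s,(529,41,-.02),150,340,0,50) if 0 else fit(s,(529,41,-0.05),150,340,0,50))
for s in [vb]+[[v] for v in vb]: print('blank',fit(s,(531,12,-0.05),70,110,50,54))
c=C[0]; im=cv2.resize(c['image'][190:280,195:365,::-1],None,fx=4.6,fy=4.6,interpolation=2); cv2.imwrite('pics/crop.png',im)
E
```

```text
top 7530 1312 1272
scene 4397 667 647
ledge (array([ 5.29804006e+02,  4.03487969e+01, -2.47121212e-02]), np.float64(-0.9634866351961209))
ledge (array([ 5.29629896e+02,  4.02273762e+01, -2.56083661e-02]), np.float64(-0.9638653483992468))
ledge (array([ 5.30598896e+02,  4.02864925e+01, -2.42586991e-02]), np.float64(-0.9647089870927499))
blank (array([ 5.38114346e+02,  1.89884679e+01, -2.97325938e-02]), np.float64(-0.9554192302287838))
blank (array([ 5.38153930e+02,  1.90292749e+01, -3.30649043e-02]), np.float64(-0.9625779625779626))
blank (array([ 5.38329102e+02,  1.95052385e+01, -3.41776924e-02]), np.float64(-0.953649536495365))
```

View pics/crop.png

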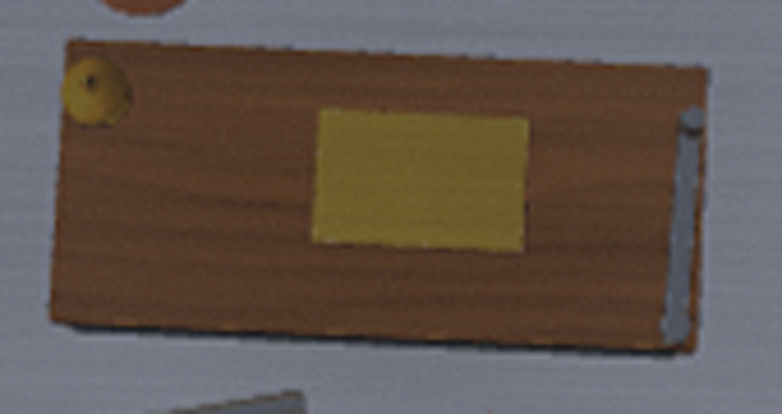

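The crop shows the brass blank at about (420,180), lying flat and nearly square to the ledge. The bar is closed, with its pin at (690,120), the hub at (675,330) and the finial at (95,90). The fits agree with the given sizes and with the pivot and pin positions. Next I'll plan moves.

```bash
cat >> h.py <<'E'
from scipy.spatial.transform import Rotation as Ro
L=np.array([529.8,40.3]); A=-0.025
def w(lx,ly,z): return np.array([*(L+Ro.from_euler('z',A).as_matrix()[:2,:2]@[lx,ly]),z])
def rows(targets,yaw0=None):
    """targets: (lx,ly,tipz,yaw of tool x in ledge frame deg) -> rotvec deg, shift mm in tool axes"""
    s=arm.get_state(); q=s['tcp_rot']; R0=Ro.from_quat([q[1],q[2],q[3],q[0]]); p0=np.array(s['tool_pos'])
    for lx,ly,z,yaw in targets:
        a=np.deg2rad(yaw)+A; Rt=Ro.from_matrix(np.array([[np.cos(a),np.sin(a),0],[np.sin(a),-np.cos(a),0],[0,0,-1.]]))
        p=w(lx,ly,z+arm.tip_extent)
        print(np.round((R0.inv()*Rt).as_rotvec(degrees=True),1),np.round(R0.inv().apply(p-p0),1))
E
python3 - <<'E'
from h import *
s=arm.get_state();q=s['tcp_rot'];R=Ro.from_quat([q[1],q[2],q[3],q[0]]).as_matrix();print(R.round(3),s['clock'],arm.tip_extent,s['opening'])
for y in(90,-90):
    print(y);rows([(35,-125,227,y),(35,-125,78,y)])
E
```

```text
[[ 0.953  0.303  0.   ]
 [ 0.303 -0.953 -0.   ]
 [-0.     0.    -1.   ]] 1.6 178.0 91.96904821438517
90
[  0.    0.  -70.9] [ 5.093e+02 -2.733e+02 -3.000e-01]
[  0.    0.  -70.9] [ 509.3 -273.3  148.7]
-90
[  0.   -0.  109.1] [ 5.093e+02 -2.733e+02 -3.000e-01]
[  0.   -0.  109.1] [ 509.3 -273.3  148.7]
```

Request:
apply_moves(
  rows=[0, 0, -70.9, 509, -273, 0, 0, 0, 0, -70.9, 509, -273, 0, 0, 0, 0, -70.9, 509, -273, 0, 0, 0, 0, -70.9, 509, -273, 0, 0, 0, 0, -70.9, 509, -273, 0, 0, 0, 0, -70.9, 509, -273, 0, 0, 0, 0, -70.9, 509, -273, 0, 0, 0, 0, -70.9, 509, -273, 0, 0, 0, 0, -70.9, 509, -273, 0, 0, 0, 0, -70.9, 509, -273, 0, 0, 0, 0, -70.9, 509, -273, 0, 0, 0, 0, -70.9, 509, -273, 0, 0],
)

```text
clock: 3.1
tool_pos: [560.7, -87.1, 404.7]
tcp_rot: [-0.0, 0.717, 0.698, -0.0]
force: [-0.0, -0.4, -1.1]
opening: 0.5
finger_force: 0.0
```

```bash
python3 - <<'E'
from h import *
s=arm.get_state();print(s['clock'],s['opening'],s['tool_pos'],s['force'])
T=[(36,-120,227,90),(36,-120,78,90),(38,-136,78,90)]
for th in range(0,91,10):
    a=np.deg2rad(th); d=16.5
    # tool centre behind the pin along -push dir; push dir=(-sin,-cos)
    T.append((-64+98*np.cos(a)+d*np.sin(a),-157-98*np.sin(a)+d*np.cos(a),78,90-th))
rows(T)
E
```

```text
3.1 0.5291542346488267 [560.67204615 -87.12575292 404.70404807] [-0.02366106 -0.44992655 -1.11675459]
[-0.   0.  -0.1] [ 6.6  1.9 -0.3]
[-0.   0.  -0.1] [  6.7   2.  148.7]
[-0.   0.  -0.1] [ -9.3   4.1 148.7]
[-0.   0.  -0.1] [-1.380e+01  1.000e-01  1.487e+02]
[-0.   0.   9.9] [-31.1   1.5 148.7]
[-0.   0.  19.9] [-4.830e+01 -1.000e-01  1.487e+02]
[-0.   0.  29.9] [-65.   -4.7 148.7]
[-0.   0.  39.9] [-80.7 -12.1 148.7]
[-0.   0.  49.9] [-94.8 -22.1 148.8]
[-0.   0.  59.9] [-107.   -34.5  148.8]
[-0.   0.  69.9] [-116.9  -48.7  148.8]
[-0.   0.  79.9] [-124.1  -64.4  148.8]
[-0.   0.  89.9] [-128.5  -81.2  148.8]
```

Request:
apply_moves(
  rows=[0, 0, 0, 6.6, 2, 60, 0, 0, 0, 0, 6.6, 2, 120, 0, 0, 0, 0, 6.6, 2, 148.7, 0, 0, 0, 0, 6.6, 2, 148.7, 0, 0, 0, 0, -7, 2, 148.7, 0, 0, 0, 0, -14, 0.1, 148.7, 0, 0, 0, 5, -22.5, 0.9, 148.7, 0, 0, 0, 10, -31.1, 1.5, 148.7, 0, 0, 0, 15, -39.8, 0.9, 148.7, 0, 0, 0, 20, -48.3, -0.1, 148.7, 0, 0, 0, 25, -56.8, -2.2, 148.7, 0, 0, 0, 30, -65, -4.7, 148.7, 0],
)

```text
clock: 4.6
tool_pos: [555.1, -151.8, 257.5]
tcp_rot: [0.001, 0.873, 0.487, 0.001]
force: [-0.3, 0.3, 0.4]
opening: 0.3
finger_force: 0.3
```

```bash
python3 - <<'E'
from h import *
c=cam('scene');save(c,'s1.png')
T=[]
for th in (36,42,48,54,60,66,72,78,83,87,90,91):
    a=np.deg2rad(th); d=16
    T.append((-64+98*np.cos(a)+d*np.sin(a),-157-98*np.sin(a)+d*np.cos(a),78,90-th))
rows(T)
cv2.imwrite('pics/s1c.png',cv2.resize(c['image'][180:300,220:420,::-1],None,fx=4,fy=4,interpolation=2))
E
```

```text
[ 0.2 -0.   5.5] [-10.7   0.3   1.5]
[ 0.2 -0.  11.5] [-21.1   0.4   1.5]
[ 0.2 -0.  17.5] [-31.5  -0.5   1.5]
[ 0.2 -0.  23.5] [-41.7  -2.6   1.5]
[ 0.2 -0.  29.5] [-51.6  -5.7   1.4]
[ 0.2 -0.  35.5] [-61.2  -9.8   1.4]
[ 0.2 -0.1 41.5] [-70.2 -14.8   1.4]
[ 0.1 -0.1 47.5] [-78.7 -20.8   1.4]
[ 0.1 -0.1 52.5] [-85.3 -26.5   1.4]
[ 0.1 -0.1 56.5] [-90.1 -31.4   1.4]
[ 0.1 -0.1 59.5] [-93.6 -35.3   1.4]
[ 0.1 -0.1 60.5] [-94.7 -36.7   1.4]
```

View pics/s1c.png

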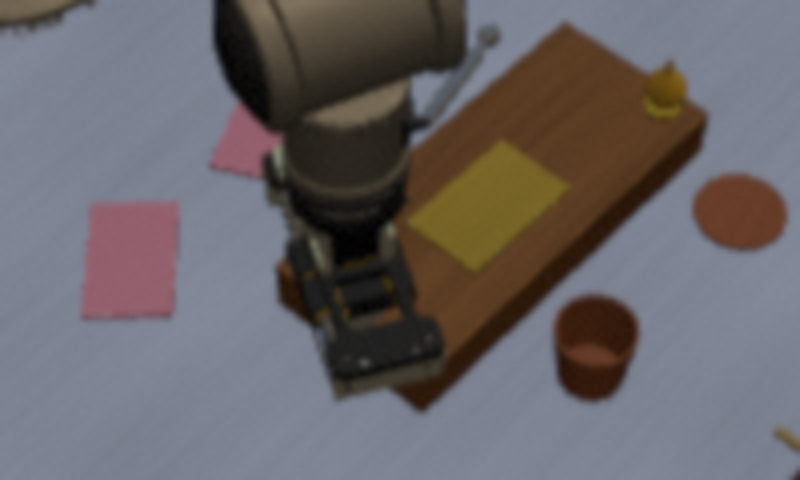

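The view shows the gripper at (385,350) in the crop hiding the bar; the blank, finial and cup are in place. I'll continue the arc.

Request:
apply_moves(
  rows=[0, 0, 5.5, -10.5, 0.3, 0, 0, 0, 0, 11.5, -21, 0.4, 0, 0, 0, 0, 17.5, -31.4, -0.5, 0, 0, 0, 0, 23.5, -41.6, -2.6, 0, 0, 0, 0, 29.5, -51.5, -5.7, 0, 0, 0, 0, 35.5, -61, -9.8, 0, 0, 0, 0, 41.5, -70, -14.8, 0, 0, 0, 0, 47.5, -78.5, -20.8, 0, 0, 0, 0, 52.5, -85, -26.5, 0, 0, 0, 0, 56.5, -90, -31.4, 0, 0, 0, 0, 59.5, -93.4, -35.3, 0, 0, 0, 0, 60, -93.4, -35.3, 0, 0],
)

```text
clock: 6.15
tool_pos: [476.1, -212.5, 257.0]
tcp_rot: [0.001, 1.0, -0.013, 0.001]
force: [0.1, 0.1, -0.2]
opening: 0.5
finger_force: 0.0
```

```bash
python3 - <<'E'
from h import *
c=cam('scene');s=arm.get_state();print(s['tool_pos'],s['force'])
cv2.imwrite('pics/s2c.png',cv2.resize(c['image'][180:300,220:420,::-1],None,fx=4,fy=4,interpolation=2))
for n in('top','scene'):
  cc=cam(n)
  for r in arm.pinpoint('bar_pin',n)[:2]: print(n,r['pixel'],r['score'],back(cc,r['pixel'],85))
  print(proj(cc,[w(-64,-261,85),w(-64,-157,64)]))
rows([(-40,-255,78,0)])
E
```

```text
[ 476.26473559 -212.41631731  256.86562339] [-0.46222317  0.05789797  0.65526831]
[[386.38932485 262.77363683]
 [341.49169557 261.31051535]]
scene [268.1, 258.5] 0.59 [ 459.41293327 -214.75279779   85.        ]
[[266.99862368 259.41867069]
 [293.25912529 241.99164413]]
[ 0. -0.  0.] [7.1 1.3 0.2]
```

View pics/s2c.png

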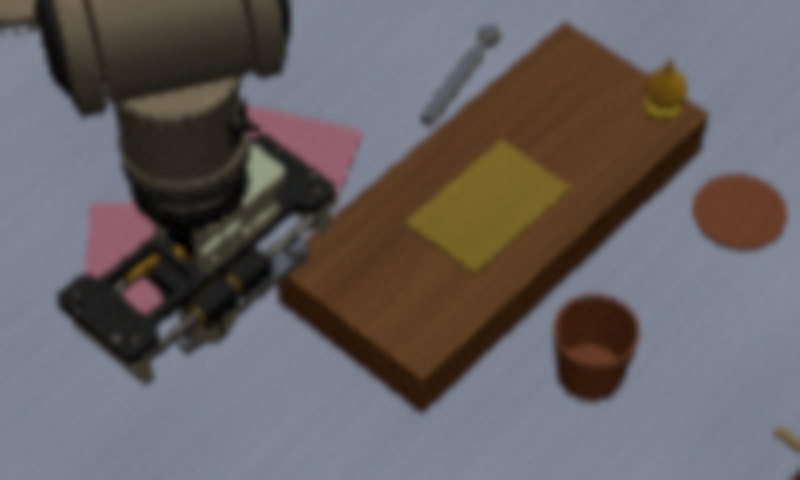

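Request:
apply_moves(
  rows=[0, 0, 0, 25, 0, 0, 0, 0, 0, 0, 40, 0, -20, 0, 0, 0, -10, 50, -10, -62, 33, 0, 0, -20, 56, -50, -75, 33, 0, 0, -30, 56, -90, -75, 33, 0, 0, -40, 56, -130, -75, 33, 0, 0, -50, 56, -170, -75, 33, 0, 0, -60, 56, -210, -75, 33, 0, 0, -70, 56, -250, -75, 33, 0, 0, -80, 56, -290, -75, 33, 0, 0, -90, 56, -320, -75, 33, 0, 0, -90, 56, -320, -75, 33],
)

```text
clock: 7.9
tool_pos: [540.2, 108.3, 330.9]
tcp_rot: [-0.0, 0.715, 0.699, 0.0]
force: [1.3, -0.7, -0.3]
opening: 30.0
finger_force: 0.0
```

```bash
python3 - <<'E'
from h import *
s=arm.get_state();print(s['clock'],s['tool_pos'],s['opening'])
for n in('top','scene'):
  c=cam(n)
  print(n,proj(c,[w(-64,-261,85),w(-64,-157,64)]))
  for q,z in(('bar_pin',85),('bar_pivot',64)):
    for r in arm.pinpoint(q,n)[:2]: print(q,r['pixel'],r['score'],back(c,r['pixel'],z))
  x,y=(290,180) if n=='top' else (240,200)
  cv2.imwrite(f'pics/{n}3.png',cv2.resize(c['image'][y:y+120,x:x+130,::-1],None,fx=4,fy=4,interpolation=2))
a,b=[cv2.imread(f'pics/{n}3.png') for n in('top','scene')]
cv2.imwrite('pics/both3.png',cv2.resize(np.hstack([a,b]),(800,370)))
print(w(-64,-261,85));rows([(8.8,56,90,90),(8.8,56,51.5,90)])
E
```

```text
7.9 [540.22630745 108.25670114 330.90142212] 29.99507837997225
top [[386.38932485 262.77363683]
 [341.49169557 261.31051535]]
bar_pin [386.7, 262.6] 0.63 [ 459.71676812 -219.7437145    85.        ]
bar_pivot [339.4, 262.8] 0.86 [ 458.2534365  -110.13184214   64.        ]
scene [[266.99862368 259.41867069]
 [293.25912529 241.99164413]]
bar_pin [269.3, 256.4] 0.73 [ 456.8624136  -207.40542853   85.        ]
bar_pin [327.7, 243.4] 0.27 [552.12256871 -63.91953809  85.        ]
bar_pivot [292.2, 241.9] 0.57 [ 459.29789248 -116.86219077   64.        ]
[ 459.29567862 -219.01860841   85.        ]
[-0.   0.  -0.2] [-9.3 -0.2 63. ]
[-0.   0.  -0.2] [ -9.3  -0.2 101.5]
```

View pics/both3.png

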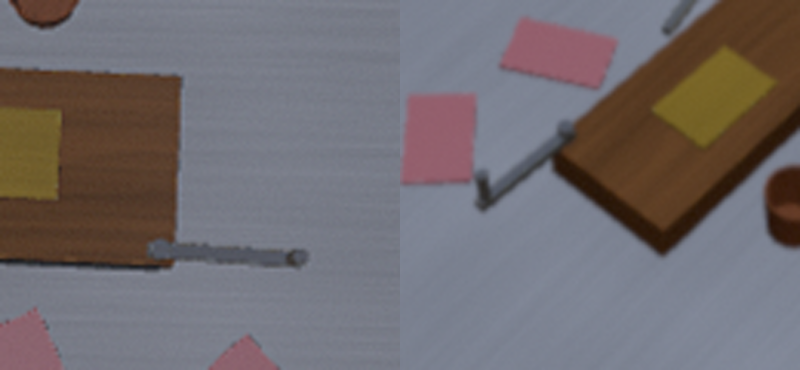

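Both views show the bar fully open, pointing straight out (hub at (160,248), pin at (296,258) in the top crop), with the blank unmoved. Now I'll lower the fingertips behind the blank.

Request:
apply_moves(
  rows=[0, 0, -0.2, -9, 0, 50, 33, 0, 0, -0.2, -9, 0, 85, 33, 0, 0, -0.2, -9, 0, 96, 33, 0, 0, -0.2, -9, 0, 101, 33, 0, 0, -0.2, -9, 0, 101.5, 33, 0, 0, -0.2, -9, 0, 101.5, 33],
)

```text
clock: 8.95
tool_pos: [540.5, 97.5, 230.6]
tcp_rot: [0.001, 0.715, 0.699, 0.001]
force: [1.0, 1.3, 0.6]
opening: 30.1
finger_force: 0.0
```

```bash
python3 - <<'E'
from h import *
s=arm.get_state();print(s['tool_pos'][2]-178,s['force'])
rows([(8.8,-70,51.5,90),(8.8,-80.5,51.5,90)])
E
```

```text
52.632430022457385 [0.95167041 1.34705404 0.55944491]
[ 0.1 -0.   0.2] [-127.4   -0.9    1.1]
[ 0.1 -0.   0.2] [-137.9   -0.9    1.1]
```

Request:
apply_moves(
  rows=[0, 0, 0.2, 0, 0, 0.9, 33, 0, 0, 0.2, -6, 0, 0.9, 33, 0, 0, 0.2, -12, 0, 0.9, 33, 0, 0, 0.2, -20, 0, 0.9, 33, 0, 0, 0.2, -30, -0.2, 0.9, 33, 0, 0, 0.2, -41, -0.3, 0.9, 33, 0, 0, 0.2, -52, -0.4, 0.9, 33, 0, 0, 0.2, -63, -0.5, 0.9, 33, 0, 0, 0.2, -74, -0.6, 0.9, 33, 0, 0, 0.2, -84, -0.7, 0.9, 33, 0, 0, 0.2, -92, -0.8, 0.9, 33, 0, 0, 0.2, -96, -0.8, 0.9, 33],
)

```text
clock: 10.45
tool_pos: [537.2, 0.9, 228.6]
tcp_rot: [-0.0, 0.716, 0.698, -0.0]
force: [-0.7, 3.4, 2.0]
opening: 30.1
finger_force: 1.6
```

```bash
python3 - <<'E'
from h import *
s=arm.get_state();print(s['tool_pos'],s['force'])
for n in('top','scene'):
  c=cam(n)
  for q,z in(('blank_front',54),('blank',50)):
    for r in arm.pinpoint(q,n)[:4]: print(n,q,r['pixel'],r['score'],back(c,r['pixel'],z))
c=cam('scene')
cv2.imwrite('pics/s4.png',cv2.resize(c['image'][180:300,220:420,::-1],None,fx=4,fy=4,interpolation=2))
rows([(8.8,-70,51.5,90),(8.8,-80.5,51.5,90)])
E
```

```text
[537.21735852   0.94234339 228.60109968] [-0.66670689  3.44437809  2.03191427]
top blank_front [378.8, 298.4] 0.96 [ 376.02285968 -205.66113259   54.        ]
top blank_front [342.2, 231.8] 0.95 [ 533.70125069 -116.25166585   54.        ]
top blank_front [304.5, 324.1] 0.65 [312.20553635 -30.29132006  54.        ]
top blank_front [321.6, 230.5] 0.45 [535.82617522 -66.55973691  54.        ]
top blank [296.8, 307.2] 0.88 [351.36488476 -11.05302429  50.        ]
top blank [320.8, 230.2] 0.84 [536.98960598 -64.67685583  50.        ]
top blank [363.9, 313.0] 0.74 [ 340.80528549 -170.92759218   50.        ]
scene blank_front [278.5, 211.5] 0.9 [339.85143054 -53.3655708   54.        ]
scene blank_front [309.3, 261.2] 0.88 [ 538.94163552 -130.05731667   54.        ]
scene blank_front [252.4, 254.4] 0.82 [ 397.1173934 -221.4741686   54.       ]
scene blank [290.3, 217.3] 0.85 [381.6121856  -43.95425242  50.        ]
scene blank [249.5, 247.9] 0.77 [ 371.17152243 -209.13324172   50.        ]
scene blank [321.8, 247.8] 0.73 [532.97253334 -67.98623299  50.        ]
scene blank [401.3, 167.6] 0.28 [516.31214335 364.79680852  50.        ]
[-0.  0. -0.] [-31.4   0.4  -1. ]
[-0.  0. -0.] [-41.9   0.4  -1. ]
```

View pics/s4.png

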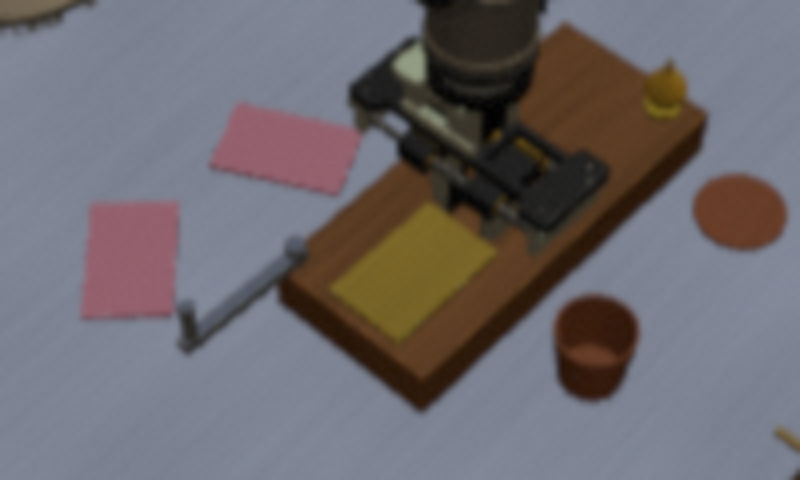

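The view shows the blank sliding squarely at crop (415,275) with both fingertips behind it, and the bar still open. I'll push on to just short of the goal and then measure.

Request:
apply_moves(
  rows=[0, 0, 0, -5, 0, -0.6, 33, 0, 0, 0, -11, 0, -0.6, 33, 0, 0, 0, -18, 0.2, -0.6, 33, 0, 0, 0, -25, 0.3, -0.6, 33, 0, 0, 0, -31, 0.4, -0.6, 33, 0, 0, 0, -35, 0.4, -0.6, 33, 0, 0, 0, -37, 0.4, -0.6, 33, 0, 0, 0, -37, 0.4, -0.6, 33],
)

```text
clock: 11.8
tool_pos: [536.7, -35.7, 229.3]
tcp_rot: [0.0, 0.716, 0.698, -0.0]
force: [-1.1, 0.3, 0.0]
opening: 30.8
finger_force: 0.0
```

```bash
cat > m.py <<'E'
from h import *
s=arm.get_state();print(s['clock'],s['tool_pos'],s['force'])
V=[]
for n in('top','scene'):
  c=cam(n); px=proj(c,[w(8.8,-165,54)])[0]; b=best('blank',n,px); y=yellow(c,px)
  print(n,None if b is None else b.sum(),y.sum()); V.append((c,y if b is None else b))
for v in [V,V[:1],V[1:]]:
  p,f=fit(v,(535,-105,-.03),70,110,50,54); d=Ro.from_euler('z',-A).as_matrix()[:2,:2]@(p[:2]-L)
  print('blank ledge',d.round(1),'yaw',round(p[2]-A,3),'overhang',round(-d[1]+55-170,1),round(f,3))
rows([(8.8,-80.5,51.5,90)])
E
python3 m.py
```

```text
11.8 [536.74819231 -35.7415687  229.29533406] [-1.14801488  0.28895822  0.03583585]
top 540 513
scene 767 731
blank ledge [   8.7 -142.1] yaw -0.003 overhang 27.1 -0.684
blank ledge [   7.1 -147.1] yaw 0.044 overhang 32.1 -0.403
blank ledge [   8.7 -142. ] yaw -0.009 overhang 27.0 -0.968
[ 0.  0. -0.] [-4.9 -0.1 -0.2]
```

Request:
apply_moves(
  rows=[0, 0, 0, -2, 0, 0, 33, 0, 0, 0, -3, 0, 0, 33, 0, 0, 0, -3.5, 0, 0, 33, 0, 0, 0, -3.5, 0, 0, 33, 0, 0, 0, 10, 0, 0, 33, 0, 0, 0, 25, 0, 0, 33, 0, 0, 0, 30, 0, -50, 33, 0, 0, 0, 60, 0, -100, 33, 0, 0, 0, 110, 0, -130, 33, 0, 0, 0, 160, 0, -150, 33, 0, 0, 0, 180, 0, -150, 33, 0, 0, 0, 180, 0, -150, 33],
)

```text
clock: 13.5
tool_pos: [540.8, 145.7, 378.3]
tcp_rot: [-0.0, 0.715, 0.699, -0.001]
force: [-0.4, -0.5, -0.7]
opening: 30.3
finger_force: 0.0
```

```bash
python3 m.py; python3 - <<'E'
from h import *
c=cam('top'); cv2.imwrite('pics/t5.png',cv2.resize(c['image'][180:290,250:410,::-1],None,fx=5,fy=5,interpolation=2))
E
```

```text
13.5 [540.80459503 145.7359594  378.33576391] [-0.40529091 -0.48113242 -0.69245182]
top None 1248
scene 785 729
blank ledge [   8.5 -144.8] yaw 0.005 overhang 29.8 -0.944
blank ledge [   9.6 -143.7] yaw 0.008 overhang 28.7 -0.93
blank ledge [   8.2 -145.1] yaw 0.006 overhang 30.1 -0.962
[-0.1  0.  -0.1] [-183.5    0.5  148.9]
```

View pics/t5.png

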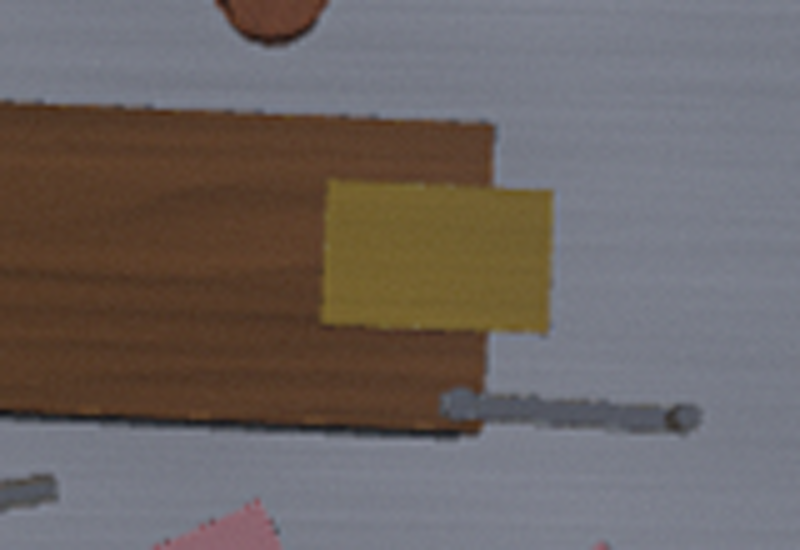

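The top crop shows about 61 of the blank's 225 px past the ledge edge (about 30 mm), and the blank is square to the ledge. The bar is open (hub (460,403), pin (683,417)) and the gripper is clear. Handing in.

```bash
python3 -c "
from plant import arm
print(arm.finish_job())"
```

```text
the job is handed in; nothing more can be done
None
```

I swung the stop bar fully open first, then pushed the brass blank to about 30 mm overhang, flat and square to the ledge with the bar still open, and handed the job in at about 14 s; no verdict was returned.

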